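# Shut and lock the service hatch of a rotor balancing stand with its quarter-turn fastener

### The arm

A 6-joint arm with a two-finger parallel gripper is mounted at the origin on the work surface. World frame = base frame: x ahead of the robot, y to its left, z up, the work surface at z = 0. Lengths are in m, angles in rad, forces in N, time in s.
With the tool pointing down it reaches from about 0.275 to 0.975 m from the base axis. Payload 8.4 kg.
Tool frame: the origin (TCP) lies at the very end of the fingers, on their centre line; the grasp point (between the pads) lies 19 mm behind it; z points along the fingers, x is the direction in which the jaws open and shut, and the axes are right-handed (so a half turn about z gives the same grasp; the last joint's range is limited). The gripper opens to 92 mm and grips with 3 to 60 N. Pads are 20 mm wide; open, the fingers measure 128 mm over their backs; the gripper's body (75 mm by 189 mm) begins 69 mm behind the grasp point.
Start: joints at [-1.124, 0.353, 1.633, -0, 1.155, -0.002], TCP at [0.271, -0.563, 0.215] pointing down, gripper open.
Joint ranges: [-2.63, 2.63], [-0.92, 2.1], [0.06, 2.66], [-1.3, 4.44], [0, 2.69], [-3.02, 3.02]. Speed limits (rad/s): [2.22, 2.22, 2.79, 3.14, 3.14, 3.14].

### API

Orientations are given as a unit quaternion [w, x, y, z].
In Python, from cell import arm, cams, job, cut_out, tip_of gives the robot as it stands. The module is installed in compiled form; this text tells all that it offers.
- The arm moves only by the tool play_rows, never from a script. Its argument "rows" is text: rows parted by semicolons, each of 6 numbers parted by spaces: the shift along the tool's x, y, z each as a share of 4 cm, from -1 to 1, then the turn, a rotation vector about the tool's x, y, z each as a share of 4 degrees, from -1 to 1. In form: tx ty tz wx wy wz; .... A call has 1 to 10 rows; each row shifts and turns the pose as measured when the row begins, along the tool's axes as they then stand; what a row does not reach is not made up. A row lasts 1/8 s, in which the tool goes at most 62.5 mm and 10.7 degrees, less where a joint would pass 70% of its speed; a pose out of reach is approached as far as the arm can. A call with a number of a shift or a turn outside -1 to 1 is refused whole. A call with a gripper value outside its range is refused whole. "gripper" is the opening, from -1 (shut) to 1 (fully open), so that 0 is half open, set as the call begins (left out, the last holds). The fingers move at their own pace and stop on an object; "squeeze" is the grip in N (left out, the last holds). Time passes only in rows, so rows that do not move let the fingers close. It gives the time, the measured TCP pose, the force and the opening at its end, in the units of the state.
- arm.get_obs(): the state, without advancing time (a new reading comes with each control period).
- cams.get_image(name): name is "scene" or "top"; returns (picture, depth): 480x640x3 uint8, red, green, blue; 480x640 float32, m along the optical axis (not along the pixel's ray), 0 where there is no reading.
- cams.get_calibration(name): a dict with "vertical_fov" (degrees; the focal length in pixels is half the picture's height over the tangent of half this angle, whatever the lens; pixels are square), "cx", "cy" (the principal point, pixels), "R" (3x3) and "t" (3): a world point X has camera coordinates R X + t. Camera axes: x right, y down, z forward; pixel columns grow to the right and rows downward; lengths in m; the calibration is good to about 2 mm. A picture is of the moment at which its call begins. get_calibration takes no time and is no camera call.
- job.sign_off(): hands the job in, once; it reports no verdict.
Trained networks look in the newest picture that a camera, given by its name, has taken for a name from the list of things; names that differ only in an ending like _2 or _b are one class to them, and where a whole thing is asked for, a point or a joint stands for the part that bears it (a point fixed in the world has none). Each returns a list of dicts, best first, with "score" (0 to 1); they miss things now and then, are a little off and sometimes report something else, mostly with a low value. They report only what shows in the picture. A call takes as long as a camera call.
- cut_out(label, camera): "region" (480x640 bool, what is visible of it) and "rect" ([left, top, right, bottom] in pixels, round what is visible of it).
- tip_of(label, camera): "point" ([row, column] in pixels: a listed point, or the origin of a listed thing).
The state is a dict: "clock": time; "joints": joint angles; "joint_vel": joint speeds; "tau": joint torques, N m; "tcp_pos": TCP position; "orientation": TCP orientation; "ft_force": force on the tool from outside, world axes, zero at the start; "moment": the same for the moment, N m; "finger_gap": finger opening in m.
Only numpy, scipy, OpenCV 4.12 (cv2) and the standard library are available. Lean on these libraries where they do the work, as an engineer would, in place of code of your own. Each camera call takes 0.05 s, during which the arm holds its last target.

### The job

Shut the service hatch that stands ajar on the grey rotor balancing stand: push it down with the fingertips until it lies flush, then set a fingertip in the wide slot of its quarter-turn fastener and turn it clockwise (seen from above) all the way to its stop, so that the hatch is locked. Turn the fastener from inside the slot, without pinching its head, and do not lift the hatch any farther open. Leave the brass weights, the bucket cap and the brush where they are.

Things in the scene. Friction and masses are not known exactly. Their poses are not given: they have to be found in the camera images.
- stand: Rotor balancing stand: fixed low grey housing, 280 mm (x) by 420 mm (y), flat deck 100 mm above the bench. Origin: centre of its underside, on the bench; z up. Its front (vents, switch, dial) faces its own -x, towards the robot. On the deck a bare steel spindle (60 mm tall, flange 92 mm across) at x 0, y -110 mm; the hatch covers y 0 to +190 mm, x -102 to +95 mm.
- hinge (a point): Middle of the hatch's hinge line, on the deck at the stand's x +95, y +95 mm, 100 mm above the bench; it does not move. The hinge line runs along this point's y axis (the stand's y). The hatch, a flat aluminium plate 190 mm wide and 5 mm thick, runs 197 mm from it to its free edge, the one nearest the robot. Shut, the hatch's top is 105 mm above the bench.
- hatch (a joint): Opening angle of the hatch in rad: 0 = shut, flush on the deck; it grows as the free edge rises about the hinge at the far side. It starts at 0.45 to 0.7. The hinge is stiff: the hatch stays at any angle it is left at; 1 to 5 N pressed down near the free edge moves it.
- fastener (a joint): Turn of the fastener in rad: 0 = open (slot parallel to the hinge), 1.571 = locked, at its stop (slot square to it); it grows clockwise seen from above. Starts at 0 to 0.3. Turns stiffly (about 0.12 N m), stays where left. A cam tongue under the hatch swings below the deck's edge as it turns: it locks only once the hatch is shut; turned before, the tongue keeps the hatch from closing.
- slot (a point): Centre of the fastener's slot, on its turning axis, level with the top of its head; z axis: out of the hatch, y axis: along the slot. On the hatch's middle line, 149 mm from the hinge, 48 mm from the free edge. Head: steel, 66 mm across, top 19 mm above the hatch's top, cut across by a slot 30 mm wide (34 mm at its bevelled mouth), 16 mm deep, open at both ends; floor 3 mm above the hatch's top.
- weight_a_mid (a point): Brass balancing weight, 28 mm across, 37 mm tall, standing on the stand's deck; this point is on its axis, half-way up. Leave it.
- weight_b_mid (a point): The other brass balancing weight, the same, also standing on the deck. Leave it.
- cap_mid (a point): Black plastic bucket cap, a disc 86 mm across, 31 mm tall with its centre stub, lying on the bench at the side of the stand beyond the hatch (stand's +y); point at its middle. Leave it.
- brush_mid (a point): White nylon cleaning brush, 170 mm long, 32 mm tall, bristles down, lying on the bench in front of the stand; point near its middle. Leave it.

How it is judged:
On the way, in this order (a step that is already met when the one before it is completed fails the run):
1. the hatch is pushed shut, with the fastener still open (value of joint hatch below 0.025 rad and value of joint fastener below 0.6 rad), for 0.1 s.
2. a fingertip bearing on a wall of the slot (fastener_c1 or fastener_c2) turns the fastener home (value of joint fastener above 1.4 rad and (contact force between the fingers and fastener_c1 above 0.3 N or contact force between the fingers and fastener_c2 above 0.3 N)).
At the end, for the whole second after the job is handed in: The hatch is shut (within 0.025 rad) and its fastener stands locked, at least 1.4 rad of its 1.571 rad quarter turn, with the robot clear (value of joint hatch below 0.025 rad and value of joint fastener above 1.4 rad); the robot touches nothing.
It fails at once if the hatch is lifted farther open (value of joint hatch above 0.78 rad).
It fails at once if the fastener's head is pinched, across its rims (fastener_c3, fastener_c4) or between a rim and the slot wall beside it ((contact force between the fingers and fastener_c3 above 8 N and contact force between the fingers and fastener_c4 above 8 N) or (contact force between the fingers and fastener_c1 above 8 N and contact force between the fingers and fastener_c3 above 8 N) or (contact force between the fingers and fastener_c2 above 8 N and contact force between the fingers and fastener_c4 above 8 N)).
It fails at once if a brass weight is moved or lifted (distance of any of weight_a_mid, weight_b_mid from where it was at the start of the episode above 0.015 m).
It fails at once if the bucket cap or the brush is moved or lifted (distance of any of cap_mid, brush_mid from where it was at the start of the episode above 0.015 m).
It also fails if it takes over 45 s, if anything falls off the work surface, if the arm or the gripper's body presses on something with over 40 N, if the wrist force passes 120 N, or if a joint passes its speed limit or range.

## Working session

There is one attempt and no reset: what is moved stays moved. The work goes in short steps, Python scripts to look and compute and a tool call to move; the robot and the scene stay as the last step left them, time stands still between calls to the robot, and variables do not carry over. Pictures are saved under pics/ and viewed, and the job is handed in when it is done.

Besides the shell and the picture viewer there is one more tool, called after "Emit:" as a command line: name --argument value ..., lists and objects as JSON in quotes. play_rows: Moves the arm, as the interface text tells. Its arguments: {"type":"object","properties":{"rows":{"type":"string"},"gripper":{"type":"number"},"squeeze":{"type":"number"}},"required":["rows"]}

```bash
mkdir -p pics; cat > h.py <<'E'
import numpy as np,cv2
from cell import arm,cams,job,cut_out,tip_of
def grab(n,f):
    im,d=cams.get_image(n); cv2.imwrite('pics/'+f,im[:,:,::-1]); return im,d
def K(n):
    c=cams.get_calibration(n); f=240/np.tan(np.radians(c['vertical_fov'])/2); return f,c['cx'],c['cy'],np.array(c['R']),np.array(c['t'])
def w(n,r,c,z):
    f,cx,cy,R,t=K(n); p=np.array([(c-cx)/f*z,(r-cy)/f*z,z]); return R.T@(p-t)
def cloud(n,d):
    f,cx,cy,R,t=K(n); v,u=np.mgrid[:480,:640]; P=np.stack([(u-cx)/f*d,(v-cy)/f*d,d],-1); return (P-t)@R
def px(n,X):
    f,cx,cy,R,t=K(n); p=R@np.array(X)+t; return p[1]/p[2]*f+cy,p[0]/p[2]*f+cx
E
python3 - <<'E'
from h import *
for n in ['scene','top']:
    im,d=grab(n,n+'0.png')
    print(n,K(n))
    for l in ['slot','hinge','weight_a_mid','cap_mid','brush_mid','stand']:
        for o in tip_of(l,n)[:3]:
            r,c=o['point']; z=d[int(r),int(c)]; print(l,round(o['score'],2),np.round([r,c],1),np.round(w(n,r,c,z),3))
print(arm.get_obs())
E
```

```text
scene (np.float64(548.5166665619353), 326.04210906775273, 241.35028617100704, array([[ 0.84183771,  0.53955832,  0.0136415 ],
       [ 0.4006499 , -0.60777331, -0.68563201],
       [-0.36164752,  0.58265634, -0.72782048]]), array([-0.46845902, -0.11485077,  1.16908063]))
hinge 0.63 [261.9 387. ] [0.637 0.055 0.108]
weight_a_mid 0.61 [294.5 233.4] [ 0.482 -0.144  0.126]
brush_mid 0.6 [257.5 224.7] [ 0.361 -0.036  0.033]
stand 0.88 [327.1 312.7] [ 0.607 -0.118  0.109]
top (np.float64(518.316094779595), 317.3441620644255, 238.44906761076987, array([[-0.02598541, -0.99962072, -0.00912041],
       [-0.99189174,  0.0269177 , -0.12420232],
       [ 0.12440071,  0.00581901, -0.992215  ]]), array([0.05256745, 0.55315792, 0.9702947 ]))
slot 0.71 [249.  322.7] [0.519 0.029 0.171]
hinge 0.61 [194.7 308.6] [0.625 0.051 0.109]
weight_a_mid 0.75 [273.3 420.1] [ 0.476 -0.138  0.138]
weight_a_mid 0.69 [247.3 477.7] [ 0.518 -0.24   0.138]
cap_mid 0.69 [316.4 236.4] [0.409 0.197 0.031]
brush_mid 0.74 [345.7 360.4] [ 0.348 -0.039  0.029]
stand 0.8 [234.7 364.9] [ 0.542 -0.043  0.163]
{'clock': 0.7, 'joints': array([-1.12435331e+00,  3.52996357e-01,  1.63340491e+00, -6.57655377e-06,
        1.15522939e+00, -2.37054035e-03]), 'joint_vel': array([-0.00104062,  0.00121945,  0.00140602, -0.00047232,  0.00211304,
       -0.00054401]), 'tau': array([-8.46856419e-04, -5.93599069e+01, -3.34521389e+01,  6.99062459e-02,
        1.59319618e-02,  1.15703969e-05]), 'tcp_pos': array([ 0.27119541, -0.56308451,  0.21458314]), 'orientation': array([-7.60517252e-06,  8.46728792e-01, -5.32024767e-01, -1.76736396e-05]), 'ft_force': array([-0.48341972, -0.07309239,  0.43904585]), 'moment': array([-0.0056872 ,  0.00266891, -0.01543876]), 'finger_gap': 0.0915184186651997}
```

View pics/scene0.png

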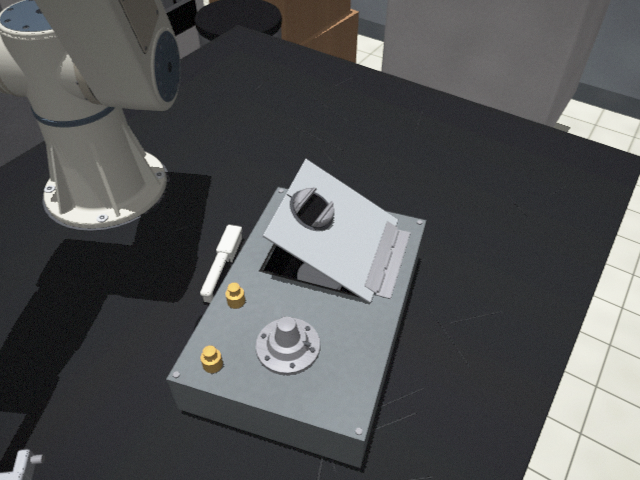

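View pics/top0.png

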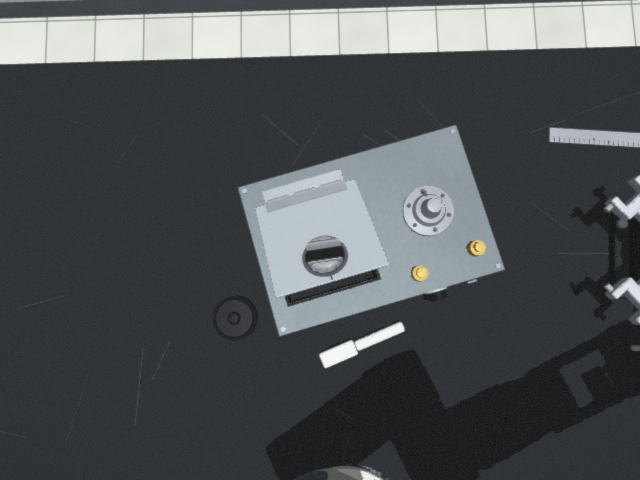

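The scene view shows the hatch ajar, with the slotted head near (212,313) and the weights at (295,234) and (358,211). The top view shows the head at (255,325), the cap at (317,235) and the brush at (345,360). Next I'll fit the stand and hatch geometry.

```bash
cat > fit.py <<'E'
from h import *
def main():
    for n in ['top','scene']:
        im,d=grab(n,n+'_fit.png'); P=cloud(n,d)
        box=(P[...,0]>.38)&(P[...,0]<.75)&(P[...,1]>-.35)&(P[...,1]<.2)&(d>0)
        m=box&(abs(P[...,2]-.1)<.006)
        m=cv2.morphologyEx(m.astype(np.uint8),cv2.MORPH_OPEN,np.ones((3,3)))>0
        xy=P[m][:,:2].astype(np.float32); print(n,'deck z',np.median(P[m][:,2]),cv2.minAreaRect(xy*1000))
        try:
            o=cut_out('hatch',n)[0]; q=P[o['region']&(d>0)]; print('hatch',o['score'],o['rect'])
            # ransac plane
            rng=np.random.default_rng(0);best=None;bi=0
            for _ in range(300):
                a=q[rng.choice(len(q),3,False)]; nn=np.cross(a[1]-a[0],a[2]-a[0]); 
                if np.linalg.norm(nn)<1e-5: continue
                nn/=np.linalg.norm(nn); i=abs((q-a[0])@nn)<.003
                if i.sum()>bi: bi=i.sum();best=i
            a=q[best];c=a.mean(0);nn=np.linalg.svd(a-c,full_matrices=False)[2][2]; nn*=np.sign(nn[2])
            print('plane n',nn,'angle',np.arccos(nn[2]),'c',c,bi,len(q), 'tilt dir',np.degrees(np.arctan2(nn[1],nn[0])))
        except Exception as e: print(e)
        for l in ['slot','hinge']:
            for o in tip_of(l,n)[:1]:
                print(l,o['point'],o['score'])
main()
E
python3 fit.py
```

```text
top deck z 0.10015442378357799 ((563.78955078125, -57.95863342285156), (280.63995361328125, 421.14727783203125), 14.78817081451416)
hatch 0.98 [254.8, 181.4, 385.9, 296.5]
plane n [0.45906886 0.12142075 0.88006408] angle 0.4947991946618082 c [0.54693292 0.03666659 0.15298264] 9379 10625 tilt dir 14.815109812621323
slot [247.2, 321.9] 0.79
hinge [195.1, 304.9] 0.56
scene deck z 0.10153149223837078 ((564.5012817382812, -54.4815673828125), (281.4403381347656, 422.801513671875), 14.847953796386719)
hatch 0.9 [264.1, 160.6, 399.2, 302.6]
plane n [0.45849097 0.11976251 0.8805924 ] angle 0.49368545787903345 c [0.5557342  0.03119964 0.15198763] 9758 10805 tilt dir 14.63914460369456
slot [201.5, 315.8] 0.84
hinge [260.7, 384.1] 0.93
```

```bash
cat > plan.py <<'E'
import sys
from h import *
from scipy.spatial.transform import Rotation as Ro
o=arm.get_obs(); q=o['orientation']; R=Ro.from_quat([q[1],q[2],q[3],q[0]]).as_matrix()
al=np.degrees(np.arctan2(R[1,0],R[0,0])); p=o['tcp_pos']
print('t',round(o['clock'],2),'p',p.round(4),'al',al.round(2),'z',R[:,2].round(4),'F',o['ft_force'].round(1),'M',o['moment'].round(2),'gap',o['finger_gap'])
T=np.array(list(map(float,sys.argv[1:4]))); ta=float(sys.argv[4]); N=int(sys.argv[5]) if len(sys.argv)>5 else 10
s=float(sys.argv[6]) if len(sys.argv)>6 else .9
rows=[]
for i in range(N):
    a=np.radians(al); X=np.array([np.cos(a),np.sin(a),0]);Y=np.array([np.sin(a),-np.cos(a),0]);Z=np.array([0,0,-1])
    d=T-p; L=np.linalg.norm(d); st=min(L,.04*s); d=d/L*st if L>1e-6 else d
    da=np.clip(ta-al,-4,4)
    rows.append(' '.join('%.2f'%v for v in [d@X/.04,d@Y/.04,d@Z/.04,0,0,-da/4]))
    p=p+d; al+=da
print('; '.join(rows)); print(p,al)
E
python3 plan.py 0.4874 -0.0406 0.24 97
```

```text
t 1.1 p [ 0.2712 -0.5631  0.2146] al -64.29 z [-0. -0. -1.] F [ 0.4  0.1 -0.8] M [-0.04 -0.02  0.03] gap 0.09181920571890441
-0.60 -0.67 -0.04 0.00 0.00 -1.00; -0.55 -0.71 -0.04 0.00 0.00 -1.00; -0.50 -0.75 -0.04 0.00 0.00 -1.00; -0.45 -0.78 -0.04 0.00 0.00 -1.00; -0.39 -0.81 -0.04 0.00 0.00 -1.00; -0.33 -0.83 -0.04 0.00 0.00 -1.00; -0.27 -0.86 -0.04 0.00 0.00 -1.00; -0.21 -0.87 -0.04 0.00 0.00 -1.00; -0.15 -0.89 -0.04 0.00 0.00 -1.00; -0.09 -0.89 -0.04 0.00 0.00 -1.00
[ 0.4086928  -0.23079802  0.23074933] -24.285597980100093
```

Emit:
play_rows --rows "-0.6 -0.67 -0.1 0 0 -1; -0.55 -0.71 -0.1 0 0 -1; -0.5 -0.75 -0.1 0 0 -1; -0.45 -0.78 -0.1 0 0 -1; -0.39 -0.81 -0.1 0 0 -1; -0.33 -0.83 -0.1 0 0 -1; -0.27 -0.86 -0.1 0 0 -1" --gripper -1 --squeeze 20

```text
clock: 1.98
tcp_pos: [0.3683, -0.3254, 0.2431]
orientation: [0.0, 0.952, -0.306, 0.001]
ft_force: [0.5, 0.5, -0.1]
finger_gap: 0.0242
```

```bash
python3 plan.py 0.4874 -0.0406 0.24 97
```

```text
t 1.98 p [ 0.3683 -0.3254  0.2431] al -35.63 z [ 9.e-04 -9.e-04 -1.e+00] F [ 0.5  0.5 -0.1] M [-0.02 -0.05 -0.04] gap 0.024171256444258715
-0.20 -0.88 0.01 0.00 0.00 -1.00; -0.14 -0.89 0.01 0.00 0.00 -1.00; -0.08 -0.90 0.01 0.00 0.00 -1.00; -0.01 -0.90 0.01 0.00 0.00 -1.00; 0.05 -0.90 0.01 0.00 0.00 -1.00; 0.11 -0.89 0.01 0.00 0.00 -1.00; 0.17 -0.88 0.01 0.00 0.00 -1.00; 0.23 -0.87 0.01 0.00 0.00 -1.00; 0.17 -0.49 0.01 0.00 0.00 -1.00; 0.00 0.00 0.00 0.00 0.00 -1.00
[ 0.4874 -0.0406  0.24  ] 4.372853228971344
```

Emit:
play_rows --rows "-0.2 -0.88 0 0 0 -1; -0.14 -0.89 0 0 0 -1; -0.08 -0.9 0 0 0 -1; 0 -0.9 0 0 0 -1; 0.05 -0.9 0 0 0 -1; 0.11 -0.89 0 0 0 -1; 0.17 -0.88 0 0 0 -1; 0.23 -0.87 0 0 0 -1; 0.17 -0.49 0 0 0 -1; 0 0 0 0 0 -1"

```text
clock: 3.22
tcp_pos: [0.4898, -0.0279, 0.2452]
orientation: [0.001, 0.999, 0.051, 0.003]
ft_force: [-0.3, -0.2, -0.4]
finger_gap: 0.0005
```

```bash
python3 plan.py 0.4874 -0.0406 0.205 97
```

```text
t 3.23 p [ 0.4898 -0.0279  0.2452] al 5.89 z [ 0.0064 -0.0025 -1.    ] F [-0.3 -0.2 -0.4] M [-0.08 -0.06  0.04] gap 0.00047644422984373293
-0.08 0.27 0.86 0.00 0.00 -1.00; -0.02 0.04 0.15 0.00 0.00 -1.00; 0.00 0.00 0.00 0.00 0.00 -1.00; 0.00 0.00 0.00 0.00 0.00 -1.00; 0.00 0.00 0.00 0.00 0.00 -1.00; 0.00 0.00 0.00 0.00 0.00 -1.00; 0.00 0.00 0.00 0.00 0.00 -1.00; 0.00 0.00 0.00 0.00 0.00 -1.00; 0.00 0.00 0.00 0.00 0.00 -1.00; 0.00 0.00 0.00 0.00 0.00 -1.00
[ 0.4874 -0.0406  0.205 ] 45.88519139496088
```

Emit:
play_rows --rows "-0.08 0.27 0.4 0 0 -1; 0 0 0.2 0 0 -1; 0 0 0 0 0 -1; 0 0 0 0 0 -1; 0 0 0 0 0 -1; 0 0 0 0 0 -1; 0 0 0 0 0 -1; 0 0 0 0 0 -1; 0 0 0 0 0 -1; 0 0 0 0 0 -1"

```text
clock: 4.47
tcp_pos: [0.4883, -0.0386, 0.2214]
orientation: [0.003, 0.916, 0.401, 0.003]
ft_force: [-0.2, -0.0, 0.7]
finger_gap: 0.0004
```

```bash
python3 plan.py 0.4874 -0.0406 0.205 97; python3 -c "
from h import *
grab('scene','s1.png')"
```

```text
t 4.47 p [ 0.4883 -0.0386  0.2214] al 47.34 z [ 0.0084 -0.0027 -1.    ] F [-0.2 -0.   0.7] M [-0.04 -0.14  0.03] gap 0.0003755089120504147
-0.05 0.02 0.41 0.00 0.00 -1.00; 0.00 0.00 0.00 0.00 0.00 -1.00; 0.00 0.00 0.00 0.00 0.00 -1.00; 0.00 0.00 0.00 0.00 0.00 -1.00; 0.00 0.00 0.00 0.00 0.00 -1.00; 0.00 0.00 0.00 0.00 0.00 -1.00; 0.00 0.00 0.00 0.00 0.00 -1.00; 0.00 0.00 0.00 0.00 0.00 -1.00; 0.00 0.00 0.00 0.00 0.00 -1.00; 0.00 0.00 0.00 0.00 0.00 -1.00
[ 0.4874 -0.0406  0.205 ] 87.34322918147886
```

View pics/s1.png

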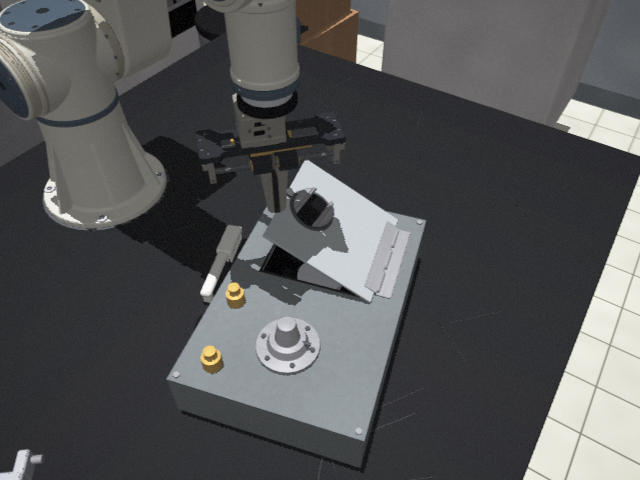

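```bash
python3 -c "
from h import *
print(px('scene',[.4883,-.0386,.2214]),px('scene',[.4883,-.0386,.193]))
c=np.array([.564,-.0565]);a=np.radians(14.8);X=np.array([np.cos(a),np.sin(a)]);Y=np.array([-X[1],X[0]])
th=.494
for y in (0,.19):
  h=c+.095*X+y*Y; e=h-.197*np.cos(th)*X+.005*np.sin(th)*X; print(y,e,px('scene',[*e,.1+.197*np.sin(th)+.0044]))
"
```

```text
(np.float64(209.10331112229088), np.float64(275.0486506782276)) (np.float64(222.78245558630428), np.float64(276.06312423740894))
0 [ 0.49044739 -0.07593344] (np.float64(236.00770078871534), np.float64(261.971774523146))
0.19 [0.4419127  0.10776301] (np.float64(159.24730096063246), np.float64(305.00330369381095))
```

Emit:
play_rows --rows "0.1 0.12 0.1 0 0 -1; 0 0 0 0 0 -1; 0 0 0 0 0 -1; 0 0 0 0 0 -1; 0 0 0 0 0 -1; 0 0 0 0 0 -1; 0 0 0 0 0 -1; 0 0 0 0 0 -1; 0 0 0 0 0 -1; 0 0 0 0 0 -1"

```text
clock: 5.78
tcp_pos: [0.495, -0.0389, 0.2181]
orientation: [0.004, 0.719, 0.695, 0.003]
ft_force: [-0.9, -0.7, 0.2]
finger_gap: 0.0005
```

```bash
python3 plan.py 0.4935 -0.040 0.15 97 8 0.5
```

```text
t 5.78 p [ 0.495  -0.0389  0.2181] al 88.12 z [ 0.0101 -0.0027 -0.9999] F [-0.9 -0.7  0.2] M [ 0.07 -0.19 -0.01] gap 0.00054770301541354
-0.01 -0.01 0.50 0.00 0.00 -1.00; -0.01 -0.01 0.50 0.00 0.00 -1.00; -0.01 -0.01 0.50 0.00 0.00 -0.22; -0.00 -0.00 0.20 0.00 0.00 -0.00; 0.00 0.00 0.00 0.00 0.00 -0.00; 0.00 0.00 0.00 0.00 0.00 -0.00; 0.00 0.00 0.00 0.00 0.00 -0.00; 0.00 0.00 0.00 0.00 0.00 -0.00
[ 0.4935 -0.04    0.15  ] 97.0
```

Emit:
play_rows --rows "0 0 0.5 0.14 0.04 -1; 0 0 0.5 0 0 -1; 0 0 0.5 0 0 0; 0 0 0.5 0 0 0; 0 0 0.4 0 0 0; 0 0 0.3 0 0 0"

```text
clock: 6.52
tcp_pos: [0.4969, -0.0393, 0.1092]
orientation: [0.002, 0.669, 0.744, 0.001]
ft_force: [-2.3, -0.1, 1.7]
finger_gap: 0.0002
```

```bash
python3 plan.py 0.492 -0.040 0.103 95 8 0.3
```

```text
t 6.53 p [ 0.4969 -0.0393  0.1092] al 96.09 z [ 4.2e-03 -6.0e-04 -1.0e+00] F [-2.3 -0.1  1.7] M [ 0.01  0.15 -0.01] gap 0.00024138130532127685
-0.00 -0.12 0.16 0.00 0.00 0.27; 0.00 0.00 0.00 0.00 0.00 -0.00; 0.00 0.00 0.00 0.00 0.00 -0.00; 0.00 0.00 0.00 0.00 0.00 -0.00; 0.00 0.00 0.00 0.00 0.00 -0.00; 0.00 0.00 0.00 0.00 0.00 -0.00; 0.00 0.00 0.00 0.00 0.00 -0.00; 0.00 0.00 0.00 0.00 0.00 -0.00
[ 0.492 -0.04   0.103] 95.0
```

Emit:
play_rows --rows "0 0 0.1 0 0 0; 0 0 0.1 0 0 0; 0 0 0.12 0 0 0; 0 0 0.12 0 0 0"

```text
clock: 7.02
tcp_pos: [0.497, -0.0393, 0.1048]
orientation: [0.001, 0.669, 0.743, 0.001]
ft_force: [-23.8, 2.1, 66.1]
finger_gap: 0.0007
```

```bash
python3 plan.py 0.4875 0.0215 0.17 95 8 0.8
```

```text
t 7.03 p [ 0.497  -0.0393  0.1048] al 96.04 z [ 2.5e-03 -5.0e-04 -1.0e+00] F [-23.8   2.1  66.1] M [ 0.42  4.32 -0.03] gap 0.0006796612679839584
0.55 -0.03 -0.58 0.00 0.00 0.26; 0.55 -0.04 -0.58 0.00 0.00 -0.00; 0.44 -0.03 -0.47 0.00 0.00 -0.00; 0.00 0.00 0.00 0.00 0.00 -0.00; 0.00 0.00 0.00 0.00 0.00 -0.00; 0.00 0.00 0.00 0.00 0.00 -0.00; 0.00 0.00 0.00 0.00 0.00 -0.00; 0.00 0.00 0.00 0.00 0.00 -0.00
[0.4875 0.0215 0.17  ] 95.0
```

Emit:
play_rows --rows "0 0 -0.4 0 0 0; 0 0 -0.8 0 0 0; -0.9 0 -0.9 0 0 0; -0.9 0 -0.9 0 0 0; -0.9 0 0 0 0 0; 0 0 0 0 0 0"

```text
clock: 7.78
tcp_pos: [0.5113, -0.1496, 0.2337]
orientation: [0.005, 0.669, 0.743, 0.003]
ft_force: [-0.9, 0.7, -0.1]
finger_gap: 0.0002
```

```bash
python3 - <<'E'
from h import *
o=arm.get_obs();print(o['tcp_pos'],o['ft_force'])
for n in ['top','scene']:
    im,d=grab(n,n+'2.png')
    P=cloud(n,d)
    for q in tip_of('slot',n)[:1]: print('slot',q['score'],q['point'],w(n,*q['point'],d[int(q['point'][0]),int(q['point'][1])]))
    # head top points at z~.124
    m=(abs(P[...,2]-.124)<.004)&(np.hypot(P[...,0]-.4875,P[...,1]-.0215)<.045)&(d>0)
    xy=P[m][:,:2].astype(np.float32); print(n,m.sum(),cv2.minEnclosingCircle(xy*1000), cv2.minAreaRect(xy*1000))
    m2=(abs(P[...,2]-.108)<.002)&(np.hypot(P[...,0]-.4875,P[...,1]-.0215)<.033)&(d>0); print('floor',m2.sum(),P[m2].mean(0))
    np.savetxt('/tmp/%s.txt'%n,xy)
    m3=(np.hypot(P[...,0]-.55,P[...,1]-.04)<.02)&(d>0); print('hatch z',np.median(P[m3][:,2]))
    r,c=map(int,px(n,[.4875,.0215,.124])); cv2.imwrite('pics/%s2c.png'%n,cv2.resize(im[r-50:r+50,c-60:c+60,::-1],None,fx=5,fy=5,interpolation=cv2.INTER_CUBIC))
E
```

```text
[ 0.51127036 -0.14955089  0.23368215] [-0.8754239   0.74744849 -0.06547839]
slot 0.88 [269.1, 327.7] [0.48973181 0.02037983 0.10616804]
top 418 ((486.7689208984375, 20.37982177734375), 33.001766204833984) ((486.9267578125, 20.753952026367188), (63.5726318359375, 56.43000793457031), 7.106594085693359)
floor 454 [0.48719325 0.021692   0.10795923]
hatch z 0.10488741025478408
slot 0.64 [228.5, 301.1] [0.47726876 0.04141617 0.10688381]
scene 404 ((489.533447265625, 22.810791015625), 33.360816955566406) ((489.120849609375, 21.43434715270996), (57.58417510986328, 65.763427734375), 88.794677734375)
floor 316 [0.48607791 0.0181317  0.10875208]
hatch z 0.10674229899832358
```

View pics/top2c.png

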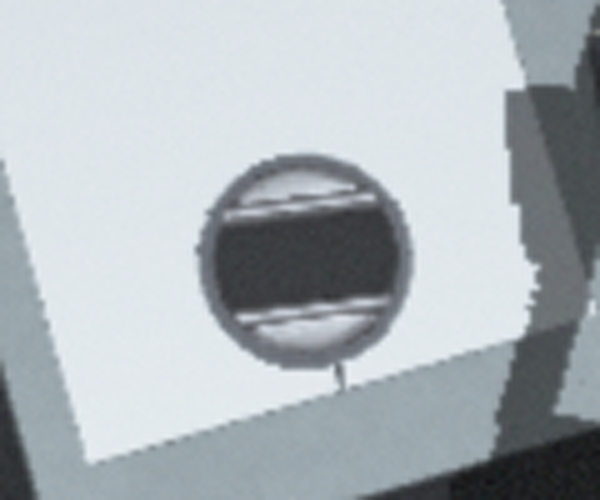

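View pics/scene2.png

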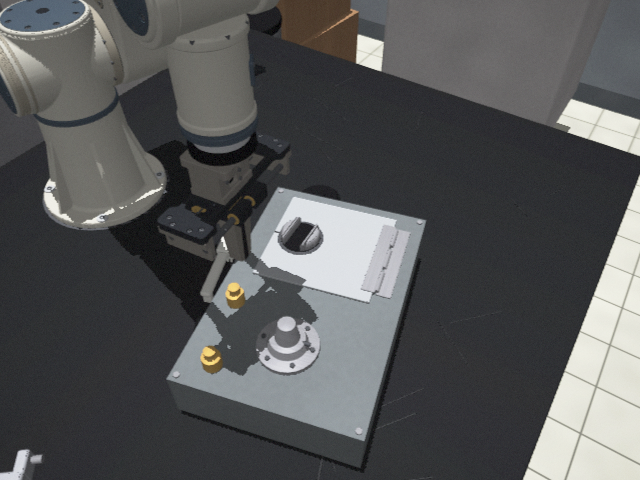

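The hatch is flush, with its top at about 0.105 m. The slot sits at azimuth ≈96°, centred at about (0.488, 0.021), and the tool is already aligned with it.

```bash
python3 plan.py 0.4878 0.0213 0.175 95.7 8 0.9
```

```text
t 7.97 p [ 0.5104 -0.1468  0.2327] al 96.22 z [ 0.0101 -0.001  -0.9999] F [-0.4  0.  -0.5] M [ 0.09 -0.18 -0.01] gap 0.00041617293940971964
0.85 -0.02 0.29 0.00 0.00 0.13; 0.85 -0.03 0.29 0.00 0.00 -0.00; 0.85 -0.03 0.29 0.00 0.00 -0.00; 0.85 -0.03 0.29 0.00 0.00 -0.00; 0.83 -0.03 0.28 0.00 0.00 -0.00; 0.00 0.00 0.00 0.00 0.00 -0.00; 0.00 0.00 0.00 0.00 0.00 -0.00; 0.00 0.00 0.00 0.00 0.00 -0.00
[0.4878 0.0213 0.175 ] 95.7
```

Emit:
play_rows --rows "0.85 -0.02 0.29 0.14 0 0; 0.85 -0.03 0.29 0 0 0; 0.85 -0.03 0.29 0 0 0; 0.85 -0.03 0.29 0 0 0; 0.6 -0.03 0.1 0 0 0; 0 0 0 0 0 0"

```text
clock: 8.72
tcp_pos: [0.484, 0.0217, 0.1784]
orientation: [-0.001, 0.665, 0.746, -0.002]
ft_force: [-0.4, 0.3, 0.3]
finger_gap: 0.0007
```

```bash
python3 plan.py 0.4878 0.0213 0.135 95.7 4 0.5
```

```text
t 8.72 p [0.484  0.0217 0.1784] al 96.56 z [-0.0036 -0.0012 -1.    ] F [-0.4  0.3  0.3] M [ 0.05 -0.14  0.05] gap 0.000652314563958766
-0.01 0.04 0.50 0.00 0.00 0.22; -0.01 0.04 0.50 0.00 0.00 -0.00; -0.00 0.01 0.09 0.00 0.00 -0.00; 0.00 0.00 0.00 0.00 0.00 -0.00
[0.4878 0.0213 0.135 ] 95.7
```

Emit:
play_rows --rows "0 0.1 0.5 -0.05 0 0.2; 0 0 0.4 0 0 0; 0 0 0.05 0 0 0; 0 0 0 0 0 0"

```text
clock: 9.22
tcp_pos: [0.488, 0.022, 0.1395]
orientation: [0.0, 0.67, 0.743, -0.001]
ft_force: [0.2, 0.5, -0.4]
finger_gap: 0.0008
```

```bash
python3 plan.py 0.4878 0.0213 0.111 95.7 4 0.3; python3 -c "
from h import *
for n in ['scene','top']:
    im,d=grab(n,n+'3.png'); r,c=map(int,px(n,[.4875,.0215,.13])); cv2.imwrite('pics/%s3c.png'%n,cv2.resize(im[r-50:r+50,c-60:c+60,::-1],None,fx=5,fy=5,interpolation=cv2.INTER_CUBIC))"
```

```text
t 9.22 p [0.488  0.022  0.1395] al 95.9 z [-1.0e-04 -1.4e-03 -1.0e+00] F [ 0.2  0.5 -0.4] M [ 0.01 -0.14  0.03] gap 0.0007564850627275157
-0.01 -0.00 0.30 0.00 0.00 0.05; -0.01 -0.00 0.30 0.00 0.00 -0.00; -0.00 -0.00 0.11 0.00 0.00 -0.00; 0.00 0.00 0.00 0.00 0.00 -0.00
[0.4878 0.0213 0.111 ] 95.7
```

View pics/scene3c.png

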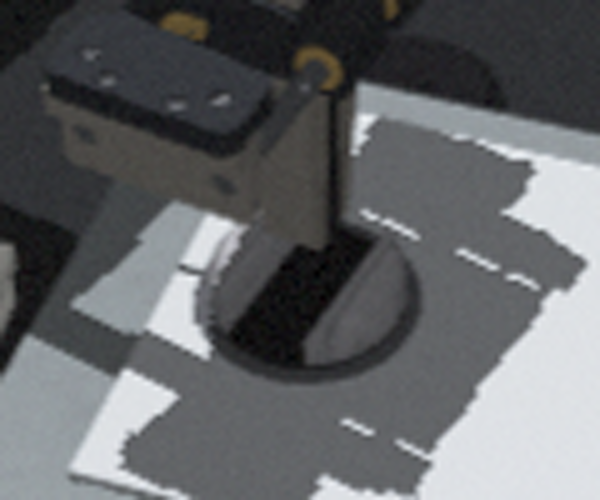

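The fingertip hangs above the slot, aligned with it, so I'll descend.

Emit:
play_rows --rows "0 0 0.2 0 0 0; 0 0 0.2 0 0 0; 0 0 0.2 0 0 0; 0 0 0.1 0 0 0"

```text
clock: 9.82
tcp_pos: [0.4888, 0.0218, 0.1108]
orientation: [0.001, 0.67, 0.742, 0.0]
ft_force: [0.2, -0.7, -0.6]
finger_gap: 0.0005
```

```bash
python3 plan.py 0.4878 0.0213 0.111 95.7 2 0.3
```

```text
t 9.82 p [0.4888 0.0218 0.1108] al 95.88 z [ 0.0022 -0.0012 -1.    ] F [ 0.2 -0.7 -0.6] M [ 0.13 -0.12  0.03] gap 0.0005319640477511443
-0.01 -0.03 -0.00 0.00 0.00 0.05; 0.00 0.00 0.00 0.00 0.00 -0.00
[0.4878 0.0213 0.111 ] 95.7
```

Emit:
play_rows --rows "0 -0.02 -0.03 0 0 0.9; 0 0 0 0 0 0.9; 0 0 0 0 0 0.9; 0 0 0 0 0 0.9; 0 0 0 0 0 0.9; 0 0 0 0 0 0.9; 0 0 0 0 0 0.9; 0 0 0 0 0 0.9"

```text
clock: 10.82
tcp_pos: [0.4873, 0.0218, 0.1097]
orientation: [0.001, 0.838, 0.546, -0.0]
ft_force: [1.1, -0.6, 0.2]
finger_gap: 0.0004
```

```bash
python3 plan.py 0.4878 0.0213 0.112 66 2 0.3
```

```text
t 10.82 p [0.4873 0.0218 0.1097] al 66.18 z [-2.0e-04 -1.4e-03 -1.0e+00] F [ 1.1 -0.6  0.2] M [ 0.   -0.13  0.04] gap 0.00043432737621635807
-0.01 0.02 -0.06 0.00 0.00 0.05; 0.00 0.00 0.00 0.00 0.00 -0.00
[0.4878 0.0213 0.112 ] 66.0
```

```bash
cat > look.py <<'E'
import sys
from h import *
for n in ['scene','top']:
    im,d=grab(n,n+sys.argv[1]+'.png'); r,c=map(int,px(n,[.4875,.0215,.125])); v=cv2.resize(im[r-40:r+40,c-40:c+40,::-1],None,fx=5,fy=5,interpolation=cv2.INTER_CUBIC)
    A=v if n=='scene' else np.hstack([A,v])
cv2.imwrite('pics/l%s.png'%sys.argv[1],A)
E
python3 look.py 4
```

```text
(no output)
```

View pics/l4.png

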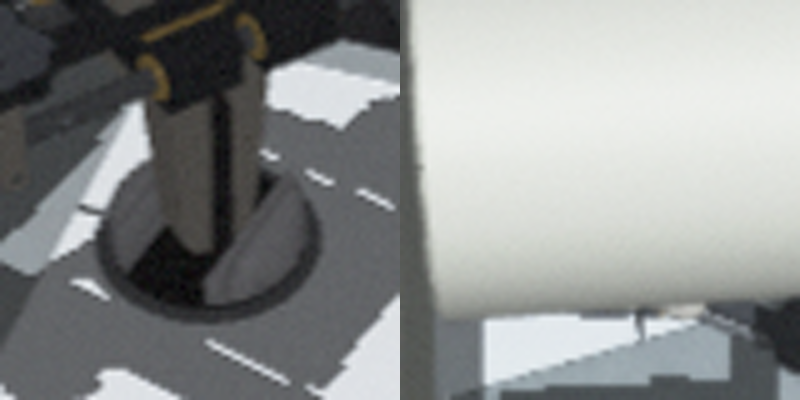

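The fingertips taper when shut, so the closed pair only spins inside the slot. I'll turn back, spread the fingers along the slot so both tips stay inside it, and then turn.

Emit:
play_rows --rows "0 0 -0.05 0 0 -1; 0 0 0 0 0 -1; 0 0 0 0 0 -1; 0 0 0 0 0 -1; 0 0 0 0 0 -1; 0 0 0 0 0 -1; 0 0 0 0 0 -1; 0 0 0 0 0 0"

```text
clock: 11.92
tcp_pos: [0.4871, 0.022, 0.1107]
orientation: [-0.0, 0.67, 0.743, -0.001]
ft_force: [0.4, -0.0, 0.2]
finger_gap: 0.0005
```

Emit:
play_rows --rows "0 0 0 0 0 0; 0 0 0 0 0 0; 0 0 0 0 0 0; 0 0 0 0 0 0" --gripper -0.5

```text
clock: 12.42
tcp_pos: [0.4871, 0.022, 0.1106]
orientation: [-0.0, 0.67, 0.742, -0.001]
ft_force: [0.4, -0.1, -0.2]
finger_gap: 0.0225
```

```bash
python3 plan.py 0.4878 0.0213 0.1115 95 2 0.3; python3 look.py 5
```

```text
t 12.43 p [0.4871 0.022  0.1106] al 95.82 z [-0.0013 -0.0013 -1.    ] F [ 0.4 -0.1 -0.2] M [ 0.06 -0.14  0.05] gap 0.02248999601476491
-0.02 0.02 -0.02 0.00 0.00 0.20; 0.00 0.00 0.00 0.00 0.00 -0.00
[0.4878 0.0213 0.1115] 95.0
```

View pics/l5.png

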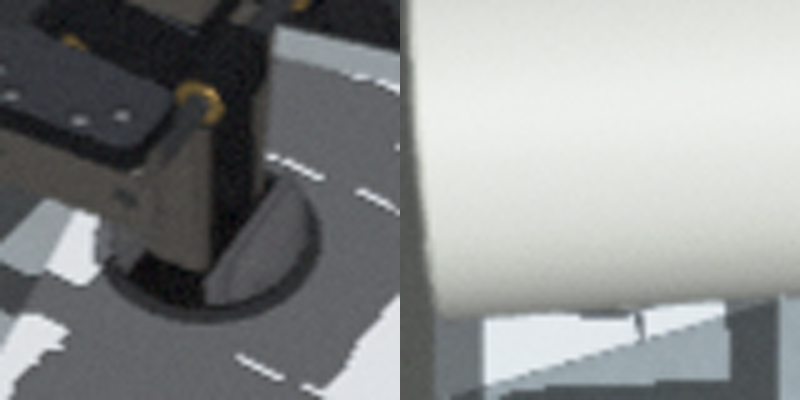

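Both tips are now in the slot, spread along it. Turning clockwise.

Emit:
play_rows --rows "-0.02 0.02 0 0 0 0.9; 0 0 0 0 0 0.9; 0 0 0 0 0 0.9; 0 0 0 0 0 0.9; 0 0 0 0 0 0.9; 0 0 0 0 0 0.9; 0 0 0 0 0 0.9; 0 0 0 0 0 0.9"

```text
clock: 13.52
tcp_pos: [0.4879, 0.0213, 0.1106]
orientation: [0.0, 0.838, 0.546, -0.001]
ft_force: [0.3, 0.6, 0.3]
finger_gap: 0.0231
```

```bash
python3 plan.py 0.4878 0.0213 0.1115 66 2 0.3
```

```text
t 13.53 p [0.4879 0.0213 0.1106] al 66.13 z [-0.0014 -0.0015 -1.    ] F [0.3 0.6 0.3] M [ 0.05 -0.16  0.15] gap 0.023130993512043313
-0.00 -0.00 -0.02 0.00 0.00 0.03; 0.00 0.00 0.00 0.00 0.00 -0.00
[0.4878 0.0213 0.1115] 66.0
```

Now the z moment is 0.15 N m, so the fastener is turning. I'll carry on.

Emit:
play_rows --rows "0 0 0 0 0 0.9; 0 0 0 0 0 0.9; 0 0 0 0 0 0.9; 0 0 0 0 0 0.9; 0 0 0 0 0 0.9; 0 0 0 0 0 0.9; 0 0 0 0 0 0.9; 0 0 0 0 0 0.9"

```text
clock: 14.52
tcp_pos: [0.488, 0.0212, 0.1106]
orientation: [0.001, 0.95, 0.313, -0.001]
ft_force: [0.6, 0.5, -0.4]
finger_gap: 0.0229
```

```bash
python3 plan.py 0.4878 0.0213 0.1115 10 2 0.3; python3 look.py 6
```

```text
t 14.53 p [0.488  0.0212 0.1106] al 36.45 z [-0.0011 -0.0021 -1.    ] F [ 0.6  0.5 -0.4] M [-0.06 -0.09  0.14] gap 0.02286277823235411
-0.00 -0.00 -0.02 0.00 0.00 1.00; 0.00 0.00 0.00 0.00 0.00 1.00
[0.4878 0.0213 0.1115] 28.44971992768121
```

View pics/l6.png

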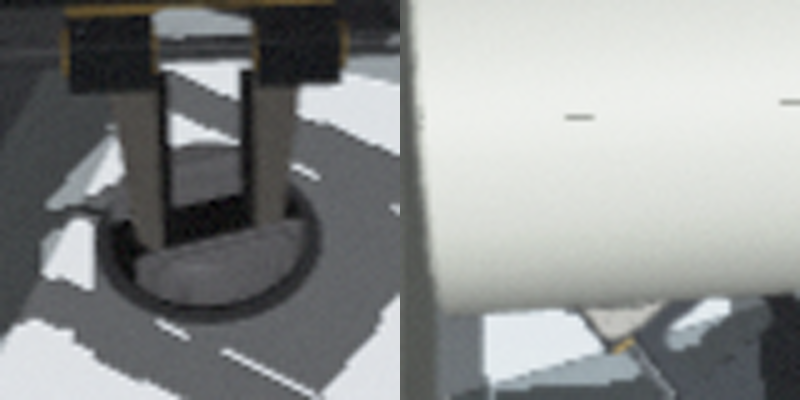

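Emit:
play_rows --rows "0 0 0 0 0 0.9; 0 0 0 0 0 0.9; 0 0 0 0 0 0.9; 0 0 0 0 0 0.9; 0 0 0 0 0 0.9; 0 0 0 0 0 0.9; 0 0 0 0 0 0.9; 0 0 0 0 0 0.9"

```text
clock: 15.62
tcp_pos: [0.4881, 0.0211, 0.1106]
orientation: [0.001, 0.998, 0.067, -0.001]
ft_force: [0.2, -0.5, -0.3]
finger_gap: 0.0228
```

Emit:
play_rows --rows "0 0 0 0 0 0.6; 0 0 0 0 0 0.6"

```text
clock: 15.88
tcp_pos: [0.4881, 0.0211, 0.1106]
orientation: [0.001, 1.0, 0.026, -0.0]
ft_force: [0.6, 0.1, -0.6]
finger_gap: 0.0226
```

```bash
python3 plan.py 0.4878 0.0213 0.1115 0 1 0.3
```

```text
t 15.88 p [0.4881 0.0211 0.1106] al 2.93 z [-9.0e-04 -2.7e-03 -1.0e+00] F [ 0.6  0.1 -0.6] M [-0.04 -0.13  0.14] gap 0.022604420086435886
-0.01 -0.01 -0.02 0.00 0.00 0.73
[0.4878 0.0213 0.1115] 0.0
```

Not at the stop yet, so I'll continue until the moment jumps.

Emit:
play_rows --rows "0 0 0 0 0 0.6; 0 0 0 0 0 0.4"

```text
clock: 16.12
tcp_pos: [0.488, 0.0211, 0.1106]
orientation: [0.001, 1.0, -0.009, -0.0]
ft_force: [-0.1, -0.0, -0.5]
finger_gap: 0.023
```

```bash
python3 plan.py 0.4878 0.0213 0.1115 0 1 0.3; python3 look.py 7
```

```text
t 16.12 p [0.488  0.0211 0.1106] al -1.02 z [-0.001  -0.0028 -1.    ] F [-0.1 -0.  -0.5] M [-0.06 -0.07  0.25] gap 0.022975349227305465
-0.01 -0.01 -0.02 0.00 0.00 -0.26
[0.4878 0.0213 0.1115] 0.0
```

View pics/l7.png

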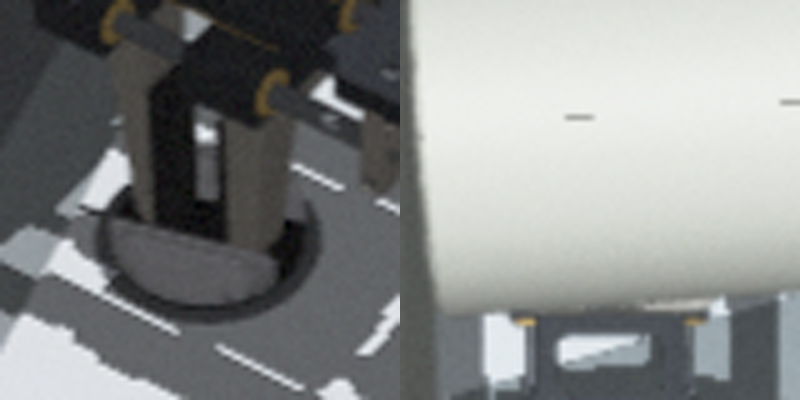

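Moment rising to 0.25, which suggests the stop. One more push.

Emit:
play_rows --rows "0 0 0 0 0 0.5; 0 0 0 0 0 0.6"

```text
clock: 16.48
tcp_pos: [0.4882, 0.0211, 0.1107]
orientation: [0.002, 0.999, -0.047, -0.0]
ft_force: [0.6, 1.4, 0.8]
finger_gap: 0.0232
```

```bash
python3 plan.py 0.4878 0.0213 0.1115 0 1 0.3
```

```text
t 16.48 p [0.4882 0.0211 0.1107] al -5.4 z [-7.0e-04 -3.3e-03 -1.0e+00] F [0.6 1.4 0.8] M [ 0.24 -0.07  1.48] gap 0.023205825614492553
-0.01 -0.00 -0.02 0.00 0.00 -1.00
[0.4878 0.0213 0.1115] -1.4044405571364162
```

The moment is 1.48 N m, so it is firmly at the stop. I'll turn back to free the tips and lift out.

Emit:
play_rows --rows "0 0 0 0 0 -0.9; 0 0 0 0 0 -0.9; 0 0 0 0 0 -0.9; 0 0 0 0 0 -0.9; 0 0 0 0 0 -0.9; 0 0 0 0 0 0"

```text
clock: 17.23
tcp_pos: [0.4882, 0.0212, 0.1107]
orientation: [0.001, 0.994, 0.112, -0.0]
ft_force: [-0.0, 0.1, -0.8]
finger_gap: 0.0229
```

```bash
python3 plan.py 0.4878 0.0213 0.1115 15 1 0.3
```

```text
t 17.23 p [0.4882 0.0212 0.1107] al 12.82 z [-6.e-04 -3.e-03 -1.e+00] F [-0.   0.1 -0.8] M [-0.04 -0.01  0.01] gap 0.022854147167639196
-0.01 -0.00 -0.02 0.00 0.00 -0.55
[0.4878 0.0213 0.1115] 15.0
```

Emit:
play_rows --rows "0 0 -0.4 0 0 0; 0 0 -0.8 0 0 0; 0 0 -0.9 0 0 0; 0 0.9 -0.9 0 0 0; 0 0.9 0 0 0 0; 0 0.9 0 0 0 0; 0 0.9 0 0 0 0; 0 0.5 0 0 0 0; 0 0 0 0 0 0"

```text
clock: 18.35
tcp_pos: [0.5257, -0.1428, 0.245]
orientation: [0.002, 0.994, 0.106, 0.003]
ft_force: [-0.2, 0.4, -0.0]
finger_gap: 0.0231
```

```bash
python3 plan.py 0.4878 0.0213 0.1115 15 1 0.3; python3 fit.py; python3 look.py 8; python3 - <<'E'
from h import *
for n in ['scene','top']:
    im,d=grab(n,n+'9.png')
    for l in ['weight_a_mid','cap_mid','brush_mid']:
        for o in tip_of(l,n)[:2]:
            r,c=o['point']; print(n,l,round(o['score'],2),np.round([r,c],1),np.round(w(n,r,c,d[int(r),int(c)]),3))
E
```

```text
t 18.35 p [ 0.5257 -0.1428  0.245 ] al 12.17 z [ 0.0073 -0.0039 -1.    ] F [-0.2  0.4 -0. ] M [-0.03 -0.06  0.  ] gap 0.02307860744199665
-0.00 -0.24 0.19 0.00 0.00 -0.71
[ 0.52358776 -0.13360422  0.23754138] 15.0
top deck z 0.1005495742463266 ((563.7288208007812, -57.55914306640625), (280.93646240234375, 420.2883605957031), 14.876117706298828)
hatch 0.76 [255.1, 183.8, 387.4, 311.0]
plane n [-0.00188372 -0.00162644  0.9999969 ] angle 0.0024887207102601014 c [0.53837283 0.0338932  0.10526585] 9889 11596 tilt dir -139.19214564577942
slot [267.8, 328.4] 0.81
hinge [189.7, 304.1] 0.73
scene deck z 0.10156126518084868 ((564.6400756835938, -54.1771240234375), (280.9071960449219, 423.7574157714844), 14.835868835449219)
hatch 0.87 [250.6, 206.4, 396.3, 303.2]
plane n [-0.00302724 -0.00335945  0.99998977] angle 0.004522194883185886 c [0.55626728 0.02548883 0.10691718] 8203 9105 tilt dir -132.02238795299544
slot [227.6, 299.6] 0.71
hinge [328.5, 310.9] 0.75
scene weight_a_mid 0.59 [296.6 232.8] [ 0.483 -0.146  0.124]
scene cap_mid 0.52 [358.7 213.5] [ 0.529 -0.244  0.125]
scene cap_mid 0.49 [198.7 316.2] [ 0.621 -0.129  0.377]
scene brush_mid 0.96 [255.6 223.7] [ 0.358 -0.035  0.035]
top weight_a_mid 0.65 [272.3 419.7] [ 0.478 -0.137  0.138]
top cap_mid 0.59 [316.9 234.8] [0.408 0.2   0.03 ]
top brush_mid 0.88 [343.3 356.6] [ 0.352 -0.031  0.03 ]
```

View pics/l8.png

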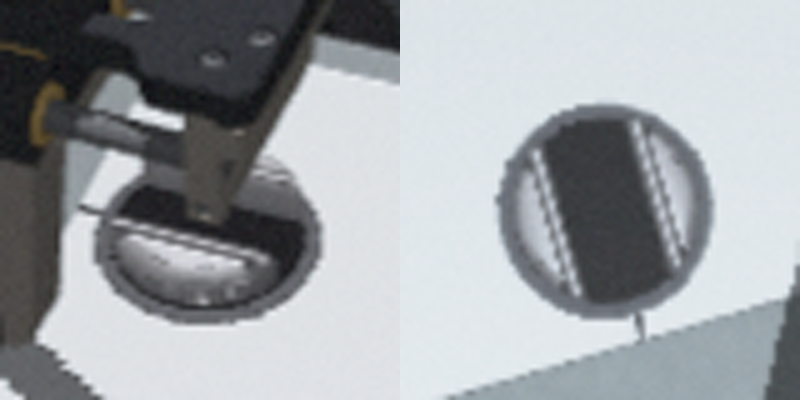

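View pics/scene8.png

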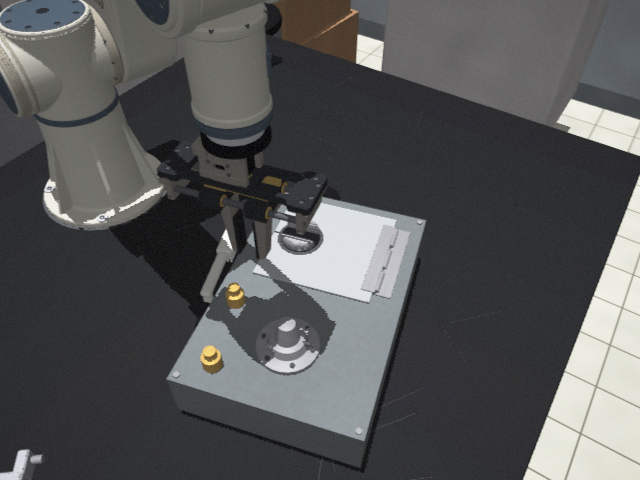

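The top view shows the slot square to the hinge and the hatch flush, and the arm is clear. Handing in.

```bash
python3 -c "
from h import *
print(arm.get_obs()['ft_force'],job.sign_off())"
```

```text
the job is handed in; nothing more can be done
[ 1.37005766  0.30330598 -0.43591082] None
```

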